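# Load the flat bar bundle into its nest

### The arm

A 6-joint arm with a two-finger parallel gripper is mounted at the origin on a cart in front of the work surface, level with it; the furniture and walls round the work are solid. World frame = base frame: x ahead of the robot, y to its left, z up, the work surface at z = 0. Lengths are in m, angles in rad, forces in N, time in s.
With the tool pointing down it reaches from about 0.35 to 0.8 m from the base axis. Payload 7.3 kg.
Tool frame: the origin (TCP) lies midway between the tips of the shut fingers; the grasp point (between the pads) lies behind it (r.hold_point_z is the z of the grasp point in the tool frame, in m); z points along the fingers, y is the direction in which the jaws open and shut (so a half turn about z gives the same grasp; the last joint's range is limited). The gripper opens to 85 mm and grips with 20 to 120 N. Pads are 22 mm wide; open, the fingers measure 114 mm over their backs; the gripper's body (76 mm by 85 mm) begins 54 mm behind the grasp point. The pads swing forward as they close: fully open they stand 13 mm farther back than shut.
Start: joints at [1.124, 0.342, 1.524, -0, 1.275, -0.146], TCP at [0.156, 0.501, 0.231] pointing down, gripper open.
Joint ranges: [-2.53, 2.53], [-0.77, 2.02], [0.04, 2.7], [-1, 4.14], [0.28, 2.66], [-3.11, 3.11]. Speed limits (rad/s): [2.57, 2.57, 3.14, 3.14, 3.14, 3.14].

### API

Orientations are given as [roll, pitch, yaw] about the fixed x, y, z axes, in that order (R = Rz(yaw) Ry(pitch) Rx(roll)).
In Python, from workcell import r gives the robot as it stands. Calls block until the motion is done:
- r.goto(position, orientation): joint-space move of the TCP to a pose.
- r.move_l(position, rate=0.15, rot=None): straight line of the TCP; rot=None keeps the orientation; rate is the mean speed in m/s.
- r.movej(angles): joint-space move.
- r.gripper_to(opening, effort=None): opening from 0.0 (shut) to 1.0 (fully open); effort is the grip in N (None keeps the last); returns when the fingers have stopped.
- r.dwell(seconds).
- r.inverse_kinematics(position, orientation): joint angles nearest the present ones, or None.
- r.get_state(): the state.
- r.read_camera(name): name is "side" or "top" or "wrist"; returns a dict with "pixels" (420x560x3 uint8, red, green, blue), "vertical_fov" (degrees; the focal length in pixels is half the picture's height over the tangent of half this angle, whatever the lens; pixels are square), "cx", "cy" (the principal point, pixels), "rvec" (rotation vector, rad) and "tvec" (3), from world to camera coordinates, as OpenCV has them. Camera axes: x right, y down, z forward; pixel columns grow to the right and rows downward; lengths in m; the calibration is good to about 2 mm. A picture is of the moment at which its call begins. There is no depth.
A pose or a line that the arm cannot do raises r.IKError and nothing moves.
- r.sign_off(): hands the job in, once; it reports no verdict.
The state is a dict: "time_s": time; "q": joint angles; "joint_velocities": joint speeds; "joint_torque": joint torques, N m; "position": TCP position; "ee_rot": TCP orientation; "contact_force": force on the tool from outside, world axes, zero at the start; "wrist_torque": the same for the moment, N m; "width": opening from 0.0 (shut) to 1.0 (fully open).
Only numpy, scipy, OpenCV 4.12 (cv2) and the standard library are available. Lean on these libraries where they do the work, as an engineer would, in place of code of your own. Each camera call takes 0.05 s, during which the arm holds its last target. There are 200 camera calls.

### The job

Pick up the flat bundle of ground bars (the single layer of four bars, not the thicker two-layer bundle) and seat it in the rectangular pocket of the metal nest: down flat on the pocket floor inside the walls, bars along the pocket's long side, either end first. Let go of it and leave the thicker bundle lying where it is.

Things in the scene. Friction and masses are not known exactly. Their poses are not given: they have to be found in the camera images.
- flat_bundle: The part to seat: four dull grey steel bars side by side in one flat layer, one blue band. 47 (own x, across the bars) x 105 (own y, along them) x 12 mm (z; 13 at the band), 0.2 to 0.4 kg, flat on the table. Origin: centre of its underside, z up. Grasp across the 47 mm at mid-length, finger tips about 3 mm above what it lies on. The band is 14 to 26 mm from the middle, on the -y side.
- thick_bundle: Bystander, leave alone: a thicker bundle of nine lighter-coloured bars in two layers with a blue band, 58 (x) x 105 (y) x 22 mm (z). Origin: centre of its underside. Either bundle may lie in either place.
- nest: Fixed loading nest: dark steel plate 104 (own x) x 164 (own y) x 12 mm with bright aluminium walls 10 mm high on it round a pocket 60 (x) x 118 (y) mm; wall tops 22 mm (screw heads 24 mm) above the table. The pocket's long sides are open over their middle 66 mm: room for fingers down to the plate. The bundle's y goes along the nest's y, either way round. Origin: centre of the plate's underside.
- nest_floor (a point): Centre of the pocket's floor, on the plate's upper face, 12 mm above the table; axes as the nest's. The seated bundle's origin comes to this point, with 6.5 mm of play on each side.

How it is judged:
At the end, for the whole second after the job is handed in: The flat bundle lies at rest in the pocket: origin within 12 mm horizontally of the centre of the pocket floor and under 4 mm above it, level within 0.06 rad, bars along the pocket's long side within 0.2 rad, either way round. The thick bundle never moved more than 40 mm (horizontal distance between flat_bundle and nest_floor below 0.012 m and angle between the y axis of flat_bundle and the y axis of nest, either way round below 0.2 rad and z of flat_bundle in the frame of nest_floor below 0.004 m and angle between flat_bundle's own z axis and vertical below 0.06 rad and linear speed of flat_bundle below 0.02 m/s); the robot touches nothing.
It fails at once if the thick bundle is moved by more than 40 mm (distance of thick_bundle from where it was at the start of the episode above 0.04 m).
It also fails if it takes over 35 s, if anything falls off the work surface, if the arm or the gripper's body presses on something with over 40 N, if the wrist force passes 120 N, or if a joint passes its speed limit or range.

## Working session

There is one attempt and no reset: what is moved stays moved. The work goes in short steps, each a Python script; the robot and the scene stay as the last script left them, time stands still between calls to the robot, and variables do not carry over. Pictures are saved under pics/ and viewed, about 8 in all and at most 12, crops included, and the job is handed in when it is done.

```bash
mkdir -p pics
cat > h.py <<'E'
import numpy as np, cv2
from workcell import r
def snap(n,f):
    c=r.read_camera(n); cv2.imwrite(f'pics/{f}.png',c['pixels'][:,:,::-1]); np.save(f'pics/{f}.npy',c,allow_pickle=True); return c
def load(f): return np.load(f'pics/{f}.npy',allow_pickle=True).item()
def cast(c,uv,z):
    R=cv2.Rodrigues(np.array(c['rvec'],float))[0]; t=np.array(c['tvec'],float).ravel()
    f=c['pixels'].shape[0]/2/np.tan(np.radians(c['vertical_fov'])/2)
    uv=np.atleast_2d(np.array(uv,float))
    d=np.c_[(uv[:,0]-c['cx'])/f,(uv[:,1]-c['cy'])/f,np.ones(len(uv))]@R
    o=-R.T@t
    return o+d*((z-o[2])/d[:,2])[:,None]
E
python3 - <<'E'
from h import *
a=[snap(n,n+'0') for n in('top','side','wrist')]
for c in a: print(c['vertical_fov'],c['cx'],c['cy'],cast(c,[280,210],0))
s=r.get_state();print(s['time_s'],s['position'],s['ee_rot'],r.hold_point_z)
E
```

```text
54.63502860488257 281.84633732031205 206.23654784093463 [[0.47494075 0.18010357 0.        ]]
52.724637923634326 275.6435764845208 209.83451922310272 [[0.48662173 0.1226496  0.        ]]
58.07708510416215 273.6610176612478 217.33368779950655 [[0.18560741 0.49926653 0.        ]]
0.15 [0.15539573 0.50117115 0.23081376] [-3.14048012e+00 -1.99199473e-04  2.84075531e+00] -0.0187
```

View pics/top0.png

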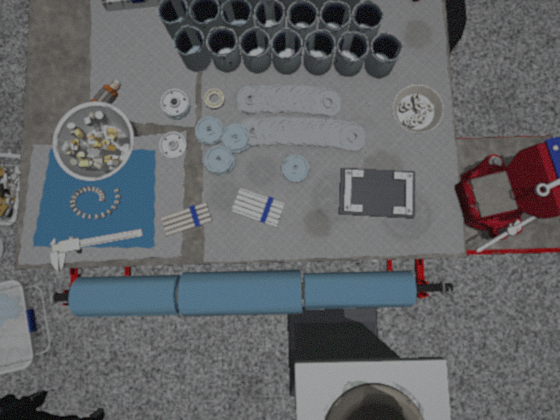

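View pics/side0.png

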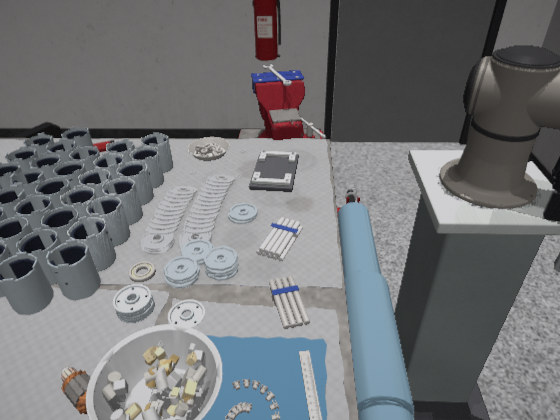

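The top view shows two bundles, at about (187,219) and (258,207), and the nest at (377,193). In the side view they are at (289,302), (281,238) and (274,170). I'll zoom in on the bundles and project these points.

Run:
```python
from h import *
t=load('top0');s=load('side0')
for n,c,p in(('top',t,[(187,219),(258,207),(377,193),(75,295),(415,290),(372,400),(200,262)]),('side',s,[(289,302),(281,238),(274,170)])):
    print(n,np.round(cast(c,p,0.012),3).tolist())
A=cv2.resize(t['pixels'][170:250,150:430],None,fx=2.8,fy=2.8,interpolation=2)
B=cv2.resize(s['pixels'][140:340,230:350],None,fx=1.8,fy=1.8,interpolation=2)
C=np.zeros((600,800,3),np.uint8);C[:224,:784]=A;C[230:590,:216]=B
w=load('wrist0')['pixels'];C[230:590,230:710]=cv2.resize(w,(480,360))
cv2.imwrite('pics/crop.png',C[:,:,::-1])
```

```text
top [[0.46, 0.383, 0.012], [0.481, 0.228, 0.012], [0.505, -0.033, 0.012], [0.303, 0.623, 0.012], [0.295, -0.101, 0.012], [0.076, 0.002, 0.012], [0.366, 0.355, 0.012]]
side [[0.459, 0.396, 0.012], [0.48, 0.232, 0.012], [0.508, -0.026, 0.012]]
```

View pics/crop.png

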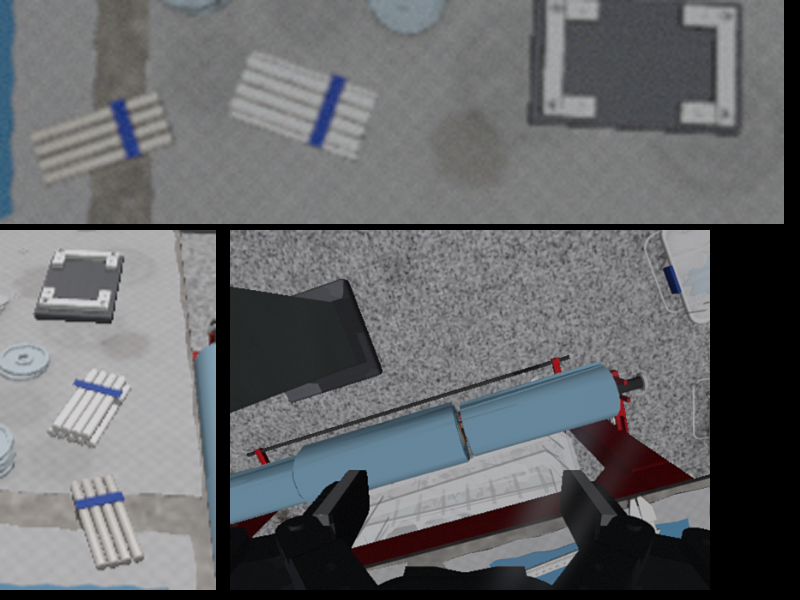

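The left bundle (four bars, darker) is the flat one, at about (0.46, 0.39) and consistent in both views. The right one has two layers. Next I'll look at the flat bundle from above with the wrist camera.

Run:
```python
from h import *
q=np.array(r.get_state()['q'])
for n,p,yw in(('pick',[.46,.387,.0],1.92),('nest',[.505,-.03,.012],1.6)):
  for k in(0,np.pi):
    for z in (0,.2):
      print(n,k,z,r.inverse_kinematics([p[0],p[1],p[2]+z],[np.pi,0,yw-k]))
r.goto([.46,.387,.24],[np.pi,0,1.92])
snap('wrist','w1'); print(r.get_state()['time_s'])
```

```text
pick 0 0 [ 5.71987516e-01  7.37258728e-01  1.54917353e+00 -4.44089210e-16
  8.55160394e-01  2.22783843e-01]
pick 0 0.2 [ 5.71987516e-01  5.06105852e-01  1.35194258e+00 -4.44089210e-16
  1.28354422e+00  2.22783843e-01]
pick 3.141592653589793 0 [ 5.71987516e-01  7.37258728e-01  1.54917353e+00 -4.44089210e-16
  8.55160394e-01 -2.91880881e+00]
pick 3.141592653589793 0.2 [ 0.57198752  0.50610585  1.35194258  0.          1.28354422 -2.91880881]
nest 0 0 [-2.10937124e-01  5.97200735e-01  1.82409710e+00 -4.44089210e-16
  7.20294815e-01 -2.40140797e-01]
nest 0 0.2 [-0.21093712  0.32410338  1.60670188  0.          1.21078739 -0.2401408 ]
nest 3.141592653589793 0 [-2.10937124e-01  5.97200735e-01  1.82409710e+00 -4.44089210e-16
  7.20294815e-01  2.90145186e+00]
nest 3.141592653589793 0.2 [-2.10937124e-01  3.24103381e-01  1.60670188e+00 -4.44089210e-16
  1.21078739e+00  2.90145186e+00]
1.4333
```

View pics/w1.png

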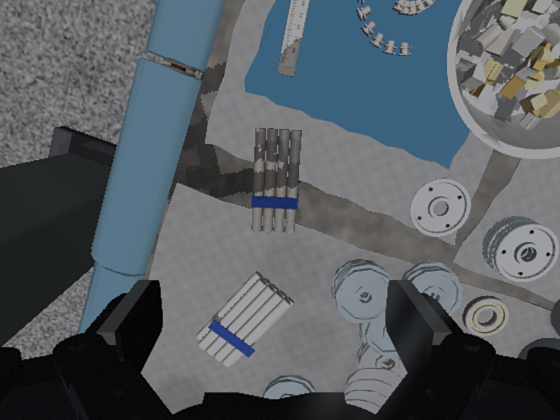

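The flat bundle's corners are at about (256,129), (300,130), (297,233) and (252,232). The thick bundle is at (245,315).

Run:
```python
from h import *
c=load('w1')
P=cast(c,[(256,129),(300,130),(297,233),(252,232)],.008)[:,:2]
print(P.round(4),P.mean(0),np.linalg.norm(P[0]-P[1]),np.linalg.norm(P[1]-P[2]))
# band by colour: direction across
hsv=cv2.cvtColor(c['pixels'],cv2.COLOR_RGB2HSV)
m=((hsv[...,0]>110)&(hsv[...,0]<130)&(hsv[...,1]>150)&(hsv[...,2]>60)).astype(np.uint8)
for k in cv2.findContours(m,0,2)[0]:
    if cv2.contourArea(k)>150:
        B=cast(c,cv2.boxPoints(cv2.minAreaRect(k)),.013)[:,:2]; print('band',cv2.boundingRect(k),B.mean(0),B.round(4).tolist())
d=(P[0]+P[1]-P[2]-P[3]);print('bar dir deg',np.degrees(np.arctan2(d[1],d[0])))
T=load('top0');h2=cv2.cvtColor(T['pixels'],cv2.COLOR_RGB2HSV)
m=((h2[...,0]>110)&(h2[...,0]<130)&(h2[...,1]>150)).astype(np.uint8)
for k in cv2.findContours(m,0,2)[0]:
    x=cv2.boundingRect(k)
    if cv2.contourArea(k)>20: print('top band',x,cast(T,cv2.minAreaRect(k)[0],.013)[:,:2])
```

```text
[[0.4255 0.4308]
 [0.4657 0.4445]
 [0.5007 0.3458]
 [0.4563 0.3307]] [0.46206621 0.38793719] 0.042485807609394195 0.10476041516198786
band (209, 320, 45, 37) [0.47581098 0.20608816] [[0.4471, 0.2112], [0.45, 0.2219], [0.5043, 0.2012], [0.5018, 0.1901]]
band (252, 196, 46, 13) [0.46682247 0.36981032] [[0.4467, 0.3577], [0.4435, 0.3682], [0.4868, 0.3819], [0.4903, 0.3714]]
bar dir deg 108.34000593561096
top band (27, 310, 8, 21) [[0.25417199 0.71480951]]
top band (190, 206, 9, 20) [[0.46640031 0.36678897]]
top band (261, 198, 11, 24) [[0.47582085 0.20943098]]
top band (546, 138, 14, 40) [[ 0.57138807 -0.41886279]]
```

Length 105 mm, and the band offset agrees between views. Grasping.

Run:
```python
from h import *
yw=1.891;o=[np.pi,0,yw];c=[.461,.388]
r.goto(c+[.07],o); r.gripper_to(.8,40)
r.move_l(c+[-.001],.08); print(r.get_state()['contact_force'])
r.gripper_to(0,60); s=r.get_state();print(s['width'],s['contact_force'])
r.move_l(c+[.12],.12); r.dwell(.2)
s=r.get_state();print(s['width'],s['contact_force'],s['wrist_torque'],s['time_s'])
r.goto([.43,.1,.2],[np.pi,0,1.7])
snap('wrist','w2');snap('side','s2');snap('top','t2');print(r.get_state()['time_s'])
a,b=load('w2')['pixels'],load('s2')['pixels']
cv2.imwrite('pics/c2.png',np.hstack([cv2.resize(a,(400,300)),cv2.resize(b,(400,300))])[:,:,::-1])
```

```text
[0.04143895 0.27412033 0.1795255 ]
0.500786576733408 [-2.03112839 -1.21041443  5.58733869]
0.5007627201320562 [ 0.58711472 -0.62917091 -3.20372888] [-0.01004009 -0.0077839  -0.01398776] 5.2167
6.5167
```

View pics/c2.png

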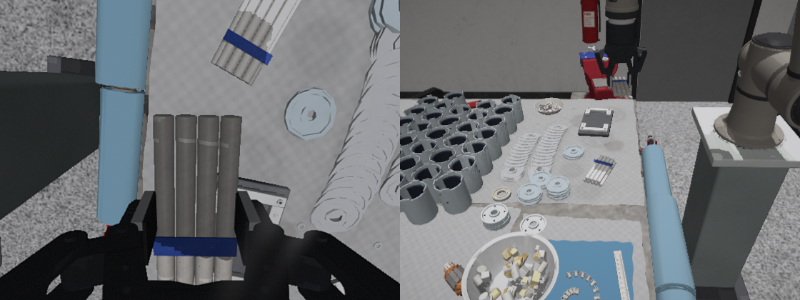

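The bundle is held level at width 0.50, and the thick one hasn't been touched. Next I'll see the nest from near, with the tool beyond it so the bundle doesn't hide it.

Run:
```python
from h import *
r.goto([.5,-.15,.28],[np.pi,0,1.6]);snap('wrist','w3');s=r.get_state();print(s['time_s'],s['position'],s['ee_rot'])
```

```text
7.625 [ 0.49977394 -0.1483912   0.27944046] [-3.14049197e+00 -1.18181384e-03  1.60173784e+00]
```

View pics/w3.png

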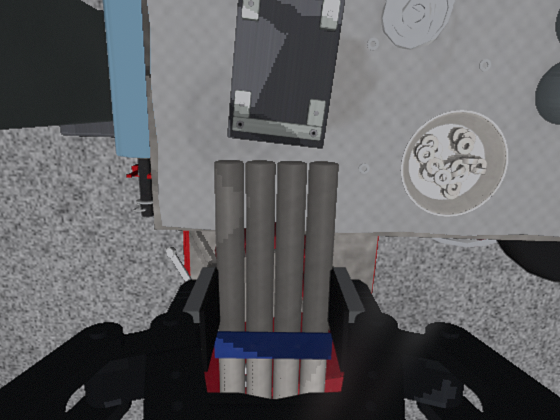

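Near nest corners are at (228,137) and (324,147). The wall ends at the side openings are near (235,92)/(251,93), (310,98)/(326,101), (243,17)/(258,19) and (321,22)/(337,26). The far end of the held bundle runs (215,161) to (338,163).

Run:
```python
from h import *
c=load('w3')
N=cast(c,[(235,92),(251,93),(310,98),(326,101),(243,17),(258,19),(321,22),(337,26)],.022)[:,:2]
print(N.round(4).tolist(),'centre',N.mean(0))
d=N[4:].mean(0)-N[:4].mean(0);print('gap',np.linalg.norm(d),'dir',np.degrees(np.arctan2(d[1],d[0])))
x=N[[2,6]].mean(0)-N[[1,5]].mean(0);print('inner w',np.linalg.norm(x),'perp dir',np.degrees(np.arctan2(x[1],x[0])))
# top view: bright walls + dark plate
t=load('top0');g=cv2.cvtColor(t['pixels'],cv2.COLOR_RGB2GRAY)
roi=np.zeros_like(g);roi[155:230,325:428]=1
for nm,m,z in(('wall',(g>165),.022),('plate',(g<85),.012)):
    pts=np.argwhere(m&(roi>0))[:,::-1].astype(np.float32)
    rc=cv2.minAreaRect(pts);b=cast(t,cv2.boxPoints(rc),z)[:,:2]
    e=b[1]-b[0];f=b[2]-b[1]
    print(nm,len(pts),rc,b.mean(0),np.linalg.norm(e),np.linalg.norm(f),np.degrees(np.arctan2(e[1],e[0])),np.degrees(np.arctan2(f[1],f[0])))
# held bundle in tool frame
s=[.49977,-.14839,.27944];yw=1.60174
E=cast(c,[(215,161),(338,163)],s[2]+.009);rel=E-s
print('end rel world',rel.round(4)); R=np.array([[np.cos(yw),np.sin(yw)],[-np.sin(yw),np.cos(yw)]])
print('end mid, along/across',R@rel.mean(0)[:2], np.linalg.norm(E[0]-E[1]))
bb=cast(c,[(214,344),(334,345)],s[2]+.012);print('band mid',R@(bb.mean(0)-s)[:2])
```

```text
[[0.4582, -0.0628], [0.4743, -0.0632], [0.5338, -0.0662], [0.5501, -0.0686], [0.4657, 0.0055], [0.48, 0.0042], [0.5404, 0.0035], [0.5559, 0.0005]] centre [ 0.50730927 -0.03088346]
gap 0.068895356919541 dir 84.68034736108285
inner w 0.059960333802957934 perp dir -1.7783794499167138
wall 9 ((375.42755126953125, 196.2169189453125), (55.67375183105469, 36.77806091308594), 20.95577621459961) [ 0.49641844 -0.02649031] 0.08105973407499839 0.1192297521620424 -23.27155139812977 -113.34785287064652
plate 2446 ((376.87982177734375, 192.78314208984375), (76.36798858642578, 47.302947998046875), 3.012787342071533) [ 0.50548388 -0.032257  ] 0.1048886367764377 0.16690605721808655 -5.5539509206767725 -94.88356276131718
end rel world [[-0.022   0.0524  0.009 ]
 [ 0.0213  0.053   0.009 ]]
end mid, along/across [ 0.05270305 -0.00125724] 0.043286638218769116
band mid [-0.01917571 -0.00037641]
```

Wrist and top views agree within 2 mm: pocket centre about (0.5065, −0.0313), long axis 84.8°. The bundle is centred in the grip. Before releasing I'll lower it and check the fit.

Run:
```python
from h import *
c=[.5065,-.0313];o=[np.pi,0,np.radians(84.8)]
r.goto(c+[.10],o);r.move_l(c+[.03],.1)
for z in(.02,.0145,.0120):
    r.move_l(c+[z],.04);s=r.get_state();print(z,s['position'],s['contact_force'],s['wrist_torque'],s['time_s'])
    if s['contact_force'][2]>8: break
snap('wrist','w4');snap('side','s4')
a=load('w4')['pixels'];b=cv2.resize(load('s4')['pixels'][100:240,190:350],None,fx=2.4,fy=2.4)
C=np.zeros((420,800,3),np.uint8);C[:315,:420]=cv2.resize(a,(420,315));C[:336,420:800]=b[:,:380];cv2.imwrite('pics/c4.png',C[:,:,::-1])
```

```text
0.02 [ 0.506311   -0.03125725  0.01978253] [-0.62885468 -0.14224334 -2.07753315] [-0.00485005 -0.01385595 -0.04418193] 9.7417
0.0145 [ 0.50625519 -0.03123648  0.01419181] [-0.64705634 -0.49293151 -1.75048795] [-0.04013663  0.02430121  0.03706424] 10.025
0.012 [ 0.50687884 -0.03136618  0.01217979] [ 0.45079938  0.28156381 -1.26011723] [ 0.00250031 -0.0932156  -0.01769775] 10.275
```

View pics/c4.png

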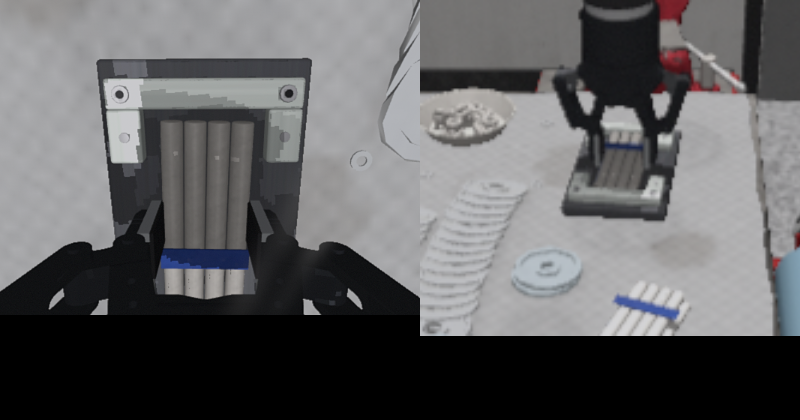

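The bundle is inside the walls, square to them, with about 7 mm of end gap against 6.5 mm nominal. Releasing.

Run:
```python
from h import *
c=[.5065,-.0313]
r.gripper_to(.8);s=r.get_state();print(s['contact_force'],s['width'])
r.move_l(c+[.15],.1);r.goto([.5,-.13,.26],[np.pi,0,np.radians(84.8)]);r.dwell(.2)
snap('wrist','w5');snap('top','t5');snap('side','s5')
print(r.get_state()['time_s'])
for f in('top0','t5'):
    T=load(f);h2=cv2.cvtColor(T['pixels'],cv2.COLOR_RGB2HSV)
    m=((h2[...,0]>110)&(h2[...,0]<130)&(h2[...,1]>150)).astype(np.uint8)
    for k in cv2.findContours(m,0,2)[0]:
        if cv2.contourArea(k)>20: print(f,cv2.boundingRect(k),cast(T,cv2.minAreaRect(k)[0],.02)[0,:2])
a=load('w5')['pixels'];b=cv2.resize(load('s5')['pixels'][100:240,190:350],None,fx=2.4,fy=2.4)
C=np.zeros((420,800,3),np.uint8);C[:315,:420]=cv2.resize(a,(420,315));C[:336,420:800]=b[:,:380];cv2.imwrite('pics/c5.png',C[:,:,::-1])
```

```text
[-0.87353168  0.69591572 -0.29444781] 0.799431816132646
13.2667
top0 (27, 310, 8, 21) [0.25507454 0.71041143]
top0 (190, 206, 9, 20) [0.46561129 0.36516479]
top0 (261, 198, 11, 24) [0.47495674 0.20906102]
top0 (546, 138, 14, 40) [ 0.56976224 -0.41422494]
t5 (28, 310, 8, 21) [0.25484634 0.71095577]
t5 (261, 198, 11, 24) [0.47468681 0.20939405]
t5 (386, 183, 4, 20) [ 0.50375512 -0.05350571]
```

View pics/c5.png

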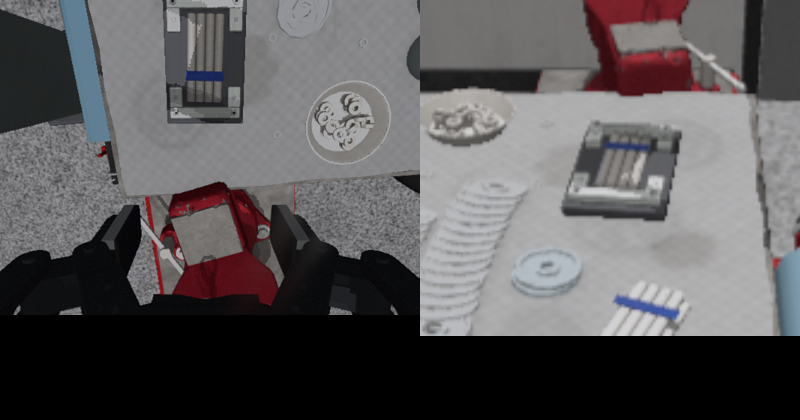

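The bundle lies flat in the pocket, inside all the walls, with the robot clear. The thick bundle hasn't moved. Handing in.

```bash
python3 -c "
from workcell import r
print(r.sign_off())"
```

```text
the job is handed in; nothing more can be done
None
```

The flat four-bar bundle is seated in the nest pocket and released, and the job is handed in. It took about 13.3 s of robot time.

- **Pick:** I gripped the bundle across its width at (0.461, 0.388). The grip held through the lift.
- **Place:** I lowered it at (0.5065, −0.0313) with the bars at 84.8°. The wrist and top views agreed on the pocket centre to about 2 mm. There was no contact force while lowering, and I let go roughly 1 mm above the floor.
- **Last checks:** The final wrist and side pictures show the bundle lying flat and square inside the walls, with the gripper well clear. The end gap, judged by eye before release, was about 7 mm against 6.5 mm nominal. The thick bundle's band moved less than 1 mm in the top view.
- **Failed or not checked:** My bright-wall mask in the top view found too few pixels, so I used the dark plate and the wrist view instead. I judged the seated height and tilt by eye and did not measure them.

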